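# Charge the bead mill and hold its recessed jog button

### The job

Load the bead mill: tip the four steel balls out of the scoop through the funnel into the mill's jar and stand the scoop back down upright on the bench, leaving the bottle, beaker and lidded crucible where they are. Only once all the balls are in, take the stylus out of its block, reach its steel shaft down through the round opening in the mill's top and push the recessed button all the way down. Keep it held down with the stylus in the gripper, nothing else touching the mill: the program finishes while still holding.

Things in the scene. Friction and masses are not known exactly. Their poses are not given: they have to be found in the camera images.
- mill: Bead mill, a fixed bench machine: a box 160 mm in x, 260 in y, 70 high. Origin: centre of its underside on the bench, z up. At its +y end (y = +70) a clear jar stands on it with a steel funnel fixed in its mouth; at the -y end (y = -75) the grey top plate has the round opening. Turned up to 0.3 rad from square to the robot.
- funnel_mouth (a point): Centre of the funnel's wide mouth, at rim level, 178 mm above the bench. Mouth 119 mm inside diameter, walls sloping at about 45 degrees to a spout of 34 mm inside diameter that ends inside the jar, 63 mm below the rim. The funnel is fixed.
- jar_floor (a point): Centre of the jar's inner floor, 105 mm straight below the funnel mouth. Jar 52 mm inside diameter, 52 mm deep inside, fixed; the only way in is the funnel.
- opening (a point): Centre of the round opening in the mill's top plate, 70 mm above the bench, 18 mm in diameter, bored straight down; 145 mm from the funnel's axis.
- press (a joint): Travel of the recessed button: 0 m up, 0.006 m fully down (stop). Spring: 1.8 N to start, 5.4 N fully down; it springs back when released.
- press_top (a point): Centre of the button's flat top, 16 mm in diameter, at the bottom of the opening: 30 mm below the plate when up, 36 mm when down. Moves with the button.
- scoop: Steel scoop, 0.1-0.2 kg, open top, 100 mm long (x), 52 wide (y), walls 3. Origin: under its middle; grip there across the flat side walls (38 high). Nose at its own -x: from x = -21 the floor slopes up at 22 degrees to the pouring lip; the back (x = +47) is closed. Balls roll out with the nose tipped down over 30 degrees (60 is sure). Starts nose to the robot within 0.6 rad, left or right.
- scoop_lip (a point): Middle of the scoop's pouring lip, 53 mm from its origin towards -x, 16.5 mm above its underside.
- ball1_center (a point): Centre of one of the four loose steel balls, 14 mm in diameter, 11 g, that lie on the scoop's floor (3 mm above its underside) at the start.
- ball2_center (a point): Centre of one of the four loose steel balls, 14 mm in diameter, 11 g, that lie on the scoop's floor (3 mm above its underside) at the start.
- ball3_center (a point): Centre of one of the four loose steel balls, 14 mm in diameter, 11 g, that lie on the scoop's floor (3 mm above its underside) at the start.
- ball4_center (a point): Centre of one of the four loose steel balls, 14 mm in diameter, 11 g, that lie on the scoop's floor (3 mm above its underside) at the start.
- block: Fixed white block 60 x 60 x 85 mm high with a vertical through hole of 11 mm diameter in its middle, which holds the stylus. Origin: centre of the underside on the bench.
- stylus: Stylus, 60 g, upright: round steel shaft 8 mm thick, 80 long, below a square grey handle 18 x 18 and 50 high. Origin: centre of the shaft's lower end; z up along it (handle z = 80 to 130), x and y square to the handle's faces. At the start the shaft hangs in the block's hole, tip 5 mm above the bench, the handle resting on the block's top 85 mm above the bench.
- stylus_tip (a point): The stylus's flat lower end, same point as its origin.
- bottle: Bystander: white plastic jar with black cap, 64 mm diameter, 120 mm high, origin at the centre of its underside. Leave alone.
- beaker: Bystander: glass beaker, 66 mm across the rim, 85 mm high, origin at the centre of its underside. Leave alone.
- crucible: Bystander: lidded white porcelain crucible, 48 mm across, 53 mm high, origin at the centre of its underside. Leave alone.
Mind the look-alikes: they are no part of the job. Several things have the shape of the stylus; the one meant has the colours described above.

How it is judged (in metres and radians):
On the way, in this order (a step that is already met when the one before it is completed fails the run):
1. all four balls are in the mill's jar (horizontal distance between each of ball1_center, ball2_center, ball3_center, ball4_center and jar_floor below 0.027 m and z of ball1_center in the frame of jar_floor between 0 and 0.04 m and z of ball2_center in the frame of jar_floor between 0 and 0.04 m and z of ball3_center in the frame of jar_floor between 0 and 0.04 m and z of ball4_center in the frame of jar_floor between 0 and 0.04 m), for 0.2 s.
2. the scoop stands upright on the bench, let go (height (world z) of scoop between -0.006 and 0.006 m and angle between scoop's own z axis and vertical below 0.1 rad and contact force between the fingers and scoop below 0.1 N and linear speed of scoop below 0.03 m/s), for 0.2 s.
3. the stylus has been lifted out of its block by the gripper (z of stylus_tip in the frame of block above 0.087 m and contact force between the fingers and stylus above 2 N), for 0.1 s.
4. the held stylus pushes the button down (value of joint press above 0.0048 m and contact force between stylus and mill above 1.5 N and contact force between the fingers and stylus above 2 N and horizontal distance between stylus_tip and press_top below 0.01 m and z of stylus_tip in the frame of press_top below 0.003 m and contact force between each of the arm, the fingers and mill below 0.5 N), for 0.3 s.
At the end, for the whole second after the job is handed in: All four balls in the jar; the scoop on the bench, let go, within 6 mm of bench height and 0.1 rad of upright; the gripped stylus (over 2 N) has its tip on the button and holds it down at least 4.8 of 6 mm with over 1.5 N; neither arm nor fingers touch the mill (all of step 1 and all of step 2 and all of step 4); the arm keeps its last pose, push and grip.
It fails at once if a bystander is moved more than 30 mm (distance of any of bottle, beaker, crucible from where it was at the start of the episode above 0.03 m).
It fails at once if the button is pushed before all the balls are in the jar (value of joint press above 0.003 m and not (horizontal distance between each of ball1_center, ball2_center, ball3_center, ball4_center and jar_floor below 0.027 m and z of ball1_center in the frame of jar_floor between 0 and 0.04 m and z of ball2_center in the frame of jar_floor between 0 and 0.04 m and z of ball3_center in the frame of jar_floor between 0 and 0.04 m and z of ball4_center in the frame of jar_floor between 0 and 0.04 m)).
It also fails if it takes over 72 s, if anything falls off the work surface, if the arm or the gripper's body presses on something with over 40 N, if the wrist force passes 120 N, or if a joint passes its speed limit or range.

### The arm

A 7-joint arm with a two-finger parallel gripper is mounted at the origin on the work surface. World frame = base frame: x ahead of the robot, y to its left, z up, the work surface at z = 0. Lengths are in mm, angles in rad, forces in N, time in s.
With the tool pointing down it reaches from about 400 to 925 mm from the base axis. Payload 5.6 kg.
Tool frame: the origin (TCP) lies midway between the tips of the shut fingers; the grasp point (between the pads) lies 19 mm behind it; z points along the fingers, y is the line along which they close (so a half turn about z gives the same grasp; the last joint's range is limited). The gripper opens to 85 mm and grips with 20 to 120 N. Pads are 22 mm wide; open, the fingers measure 114 mm over their backs; the gripper's body (76 mm by 85 mm) begins 54 mm behind the grasp point. The pads swing forward as they close: fully open they stand 13 mm farther back than shut.
Start: joints at [-1.191, 0.468, -0.012, 1.603, 0.006, 1.071, -0.056], TCP at [266.745, 592.753, 231.29] pointing down, gripper open.
Joint ranges: [-2.53, 2.53], [-0.31, 2.02], [-1.57, 1.55], [0.28, 2.44], [-1.29, 4.43], [0.15, 1.84], [-2.92, 2.92]. Speed limits (rad/s): [2.57, 2.57, 3.14, 3.14, 3.14, 3.14, 3.14].

### API

Orientations are given as a 3x3 rotation matrix whose columns are the frame's x, y, z axes.
In Python, from bench import readout, optics, workorder gives the robot as it stands.
- The arm moves only by the tool move_arm, never from a script. Its argument "series" is text: rows parted by semicolons, each of 6 numbers parted by spaces: the shift along the tool's x, y, z in mm, then the turn, a rotation vector about the tool's x, y, z in degrees. In form: tx ty tz wx wy wz; .... A call has 1 to 20 rows; each row is the pose to reach, as a shift and turn from the pose commanded when the call began, along the tool's axes at that moment; what a row does not reach only later rows make up. A row lasts 1/8 s, in which the tool goes at most 62.5 mm and 10.7 degrees, less where a joint would pass 70% of its speed; a pose out of reach is approached as far as the arm can. A call with a gripper value outside its range is refused whole. "jaw" is the finger opening in mm, from 0 to 85.4, set as the call begins (left out, the last holds). The fingers move at their own pace and stop on an object; the grip force is fixed at half the most. Time passes only in rows, so rows that repeat a pose let the fingers close. It gives the time, the measured TCP pose, the force, the opening and the grip force at its end, in the units of the state.
- readout.observe(): the state, without advancing time (a new reading comes with each control period).
- optics.capture(name): name is "scene" or "top" or "wrist"; returns the picture (480x640x3 uint8, red, green, blue); there is no depth.
- optics.get_calibration(name): a dict with "intrinsics" (3x3 intrinsics, pixels), "position" and "attitude" of the camera in the world. Camera axes: x right, y up, looking along -z (the intrinsics and any distortion apply to the point x, -y, -z); pixel columns grow to the right and rows downward; lengths in mm; the calibration is good to about 2 mm. A picture is of the moment at which its call begins: read the wrist's pose just before it. get_calibration takes no time and is no camera call; for the wrist camera it gives the pose at the moment of the call.
- workorder.finish_job(): hands the job in; it is judged then, once.
The state is a dict: "clock": time; "joints": joint angles; "qd": joint speeds; "joint_efforts": joint torques, N m; "tool_pos": TCP position; "tcp_rot": TCP orientation; "ft_force": force on the tool from outside, world axes, zero at the start; "wrist_torque": the same for the moment, N m; "finger_gap": opening from 0.0 (shut) to 1.0 (fully open); "finger_force": force on a finger pad.
Only numpy, scipy, OpenCV 4.12 (cv2) and the standard library are available. Lean on these libraries where they do the work, as an engineer would, in place of code of your own. Each camera call takes 0.05 s, during which the arm holds its last target. There are 200 camera calls.

## Working session

There is one attempt and no reset: what is moved stays moved. The work goes in short steps, Python scripts to look and compute and a tool call to move; the robot and the scene stay as the last step left them, time stands still between calls to the robot, and variables do not carry over. Pictures are saved under pics/ and viewed, at most 10 in all, crops included, and the job is handed in when it is done.

Besides the shell and the picture viewer there is one more tool, called after ">>>" as name(argument=value, ...) on one line, values as JSON. move_arm: Moves the arm, as the interface text tells. Its arguments: {"type":"object","properties":{"series":{"type":"string"},"jaw":{"type":"number"}},"required":["series"]}

```bash
mkdir -p pics; ls; python3 - <<'E'
from bench import readout, optics
import cv2
s=readout.observe();print(s)
for n in ("scene","top"):
    im=optics.capture(n);cv2.imwrite(f"pics/{n}0.png",im[:,:,::-1]);print(n,optics.get_calibration(n))
E
```

```text
pics
{'clock': 0.0, 'joints': array([-1.19103126,  0.46839545, -0.01160469,  1.60363539,  0.00598365,
        1.0713485 , -0.05629689]), 'qd': array([-1.97308222e-03,  6.77766737e-04, -5.54033798e-04, -9.64276445e-05,
        1.74402736e-03,  3.71975627e-04,  1.38811618e-04]), 'joint_efforts': array([ 3.30683570e-04, -5.32396603e+01,  2.10571237e-02, -2.51300418e+01,
        1.13259655e-02,  7.72197760e-03, -1.10775193e-05]), 'tool_pos': array([266.51585667, 592.24599695, 230.3215687 ]), 'tcp_rot': array([[-9.11930519e-01,  4.10344179e-01, -6.19701576e-04],
       [ 4.10344633e-01,  9.11929052e-01, -1.63881257e-03],
       [-1.07353328e-04, -1.74877441e-03, -9.99998465e-01]]), 'ft_force': array([-0.18571727, -0.56978417,  0.73655233]), 'wrist_torque': array([ 0.01592005,  0.00567214, -0.01386262]), 'finger_force': 0.0, 'finger_gap': 0.9983922528008061}
scene {'intrinsics': array([[440.185586  ,   0.        , 327.71638802],
       [  0.        , 440.185586  , 236.47288531],
       [  0.        ,   0.        ,   1.        ]]), 'position': array([1024.14605062, -314.12129863,  771.63167483]), 'attitude': array([[ 0.49323906, -0.64674992,  0.58174717],
       [ 0.86979643,  0.3566672 , -0.3409438 ],
       [ 0.01301525,  0.67416841,  0.73846297]])}
top {'intrinsics': array([[574.8763669 ,   0.        , 324.36787691],
       [  0.        , 574.8763669 , 233.47870443],
       [  0.        ,   0.        ,   1.        ]]), 'position': array([ 242.67224392,  -12.15480646, 1463.06842139]), 'attitude': array([[ 0.06207285,  0.97754842, -0.2013605 ],
       [-0.99805612,  0.0619199 , -0.00706435],
       [ 0.00556248,  0.20140758,  0.97949173]])}
```

View pics/scene0.png

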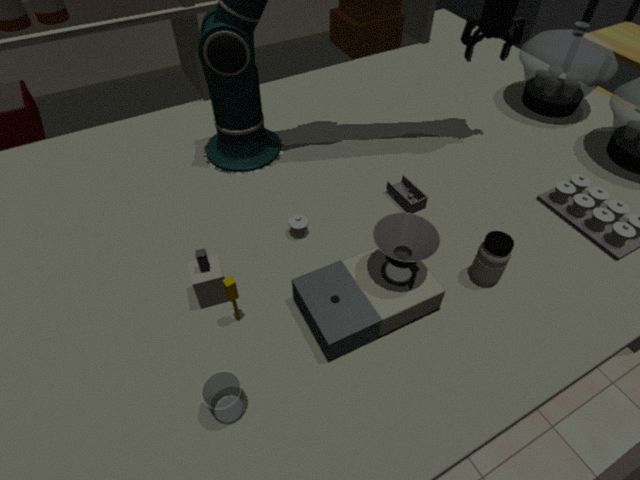

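View pics/top0.png

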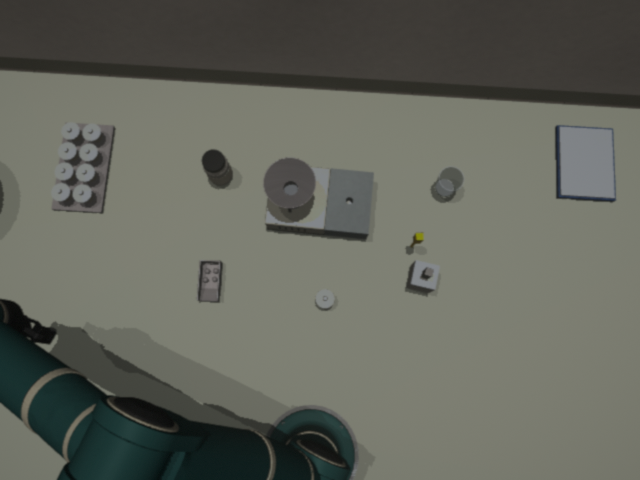

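The scene shows the mill with funnel at (405,240), the opening at (335,299), the scoop at (407,194), the grey stylus in its block at (203,262), and a yellow look-alike at (232,290). In the top view the funnel is at (290,184), the opening at (349,200), the scoop at (210,281), the stylus at (428,271) and the crucible at (325,299). I'll zoom in for the edges.

```bash
cat > h.py <<'E'
import numpy as np
from bench import readout, optics
def ray(cal,px):
    K=cal["intrinsics"];d=np.linalg.inv(K)@[px[0],px[1],1.]
    return cal["position"],cal["attitude"]@(d*[1,-1,-1])
def plane(cal,px,z):
    p,d=ray(cal,px);return p+d*(z-p[2])/d[2]
def tri(c1,p1,c2,p2):
    a,u=ray(c1,p1);b,v=ray(c2,p2);u/=np.linalg.norm(u);v/=np.linalg.norm(v)
    t=np.linalg.lstsq(np.c_[u,-v],b-a,rcond=None)[0];P,Q=a+t[0]*u,b+t[1]*v
    return (P+Q)/2,np.linalg.norm(P-Q)
def proj(cal,P):
    q=cal["attitude"].T@(np.asarray(P,float)-cal["position"])*[1,-1,-1];q=cal["intrinsics"]@q;return q[:2]/q[2]
E
python3 - <<'E'
import cv2,numpy as np
from h import *
t=cv2.imread("pics/top0.png");s=cv2.imread("pics/scene0.png")
a=cv2.resize(t[150:310,190:440],None,fx=3.2,fy=3.2,interpolation=cv2.INTER_CUBIC)
cv2.imwrite("pics/topcrop.png",cv2.convertScaleAbs(a,alpha=1.5))
T=optics.get_calibration("top");S=optics.get_calibration("scene")
for n,pt,ps,z in [("mouth",(290,184),(406,239),178),("opening",(349,200.5),(335,299),70),("styl top",(428,270),(201,252),135),("crucible",(325,298),(298,220),53)]:
    print(n,plane(T,pt,z).round(1),plane(S,ps,z).round(1),tri(T,pt,S,ps))
E
```

```text
mouth [618.9  84.1 178. ] [630.8  81.8 178. ] (array([623.16449188,  86.64433731, 167.6496455 ]), np.float64(4.282710759339349))
opening [617.1 -58.4  70. ] [618.9 -57.8  70. ] (array([617.79287774, -57.88817698,  68.53014473]), np.float64(1.3231099152798553))
styl top [ 444.2 -249.   135. ] [ 441.6 -249.3  135. ] (array([ 443.78817411, -249.08481184,  137.20211429]), np.float64(0.9620621859087866))
crucible [371.7 -13.5  53. ] [380.9 -16.7  53. ] (array([372.67460437, -13.25058417,  43.99228978]), np.float64(0.6422035836269956))
```

View pics/topcrop.png

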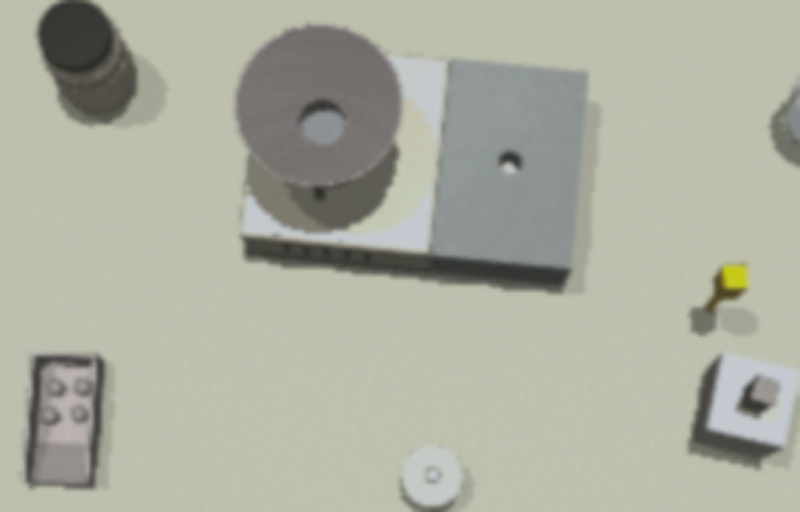

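The crop shows the funnel circle centred at (319.5,106), the opening at (510,161), the scoop's rim corners near (33,357), (102,355), (94,486) and (27,484), and the stylus handle top at (765,388).

```bash
python3 - <<'E'
from h import *
T=optics.get_calibration("top")
f=lambda x,y,z: plane(T,(190+x/3.2,150+y/3.2),z)[:2].round(1)
for n,p,z in [("mouth",(319.5,106),178),("open",(510,160),70),("FL",(243,235),70),("FR",(572,270),70),("BR",(587,72),70),("s1",(33,357),38),("s2",(102,355),38),("s3",(94,486),38),("s4",(27,484),38),("nose floor",(70,445),3),("sty",(766,388),135),("yel",(734,277),130),("b1",(722,355),85),("b2",(798,372),85),("b3",(782,447),85),("b4",(706,430),85),("bottle",(76,35),120),("cr",(432,475),53)]:
    print(n,f(*p,z))
c=optics.get_calibration("wrist");s=readout.observe();R=s["tcp_rot"]
print(R.T@(c["position"]-s["tool_pos"]),R.T@c["attitude"],c["intrinsics"])
E
```

```text
mouth [621.   84.6]
open [618.5 -59.3]
FL [545.3 144.2]
FR [ 533.7 -111.8]
BR [ 694.1 -116.2]
s1 [444.4 303.5]
s2 [449.4 249.9]
s3 [347.3 246. ]
s4 [345.6 297.7]
nose floor [380.9 274.6]
sty [ 441.5 -252.3]
yel [ 523.5 -227.4]
b1 [ 472.1 -227.4]
b2 [ 462.7 -285.2]
b3 [ 405.1 -274.4]
b4 [ 414.3 -217.1]
bottle [682.5 278.8]
cr [370.7 -13.6]
[  73.93543755    1.13848221 -142.49198594] [[ 7.01850747e-04  9.57954640e-01  2.86918829e-01]
 [ 9.99999542e-01 -4.85807319e-04 -8.24167067e-04]
 [-6.50127399e-04  2.86919276e-01 -9.57954543e-01]] [[360.15433914   0.         314.13351879]
 [  0.         360.15433914 241.03858942]
 [  0.           0.           1.        ]]
```

>>> move_arm(series="-252 -235 70 0 0 153;-252 -235 70 0 0 153;-252 -235 70 0 0 153;-252 -235 70 0 0 153;-252 -235 70 0 0 153;-252 -235 70 0 0 153;-252 -235 70 0 0 153;-252 -235 70 0 0 153;-252 -235 70 0 0 153;-252 -235 70 0 0 153;-252 -235 70 0 0 153;-252 -235 70 0 0 153;-252 -235 70 0 0 153;-252 -235 70 0 0 153;-252 -235 70 0 0 153;-252 -235 70 0 0 153", jaw=85)

```text
clock: 2.1
tool_pos: [399.8, 275.0, 161.1]
tcp_rot: [[0.999, 0.049, -0.0], [0.049, -0.999, -0.0], [-0.0, 0.0, -1.0]]
ft_force: [-0.0, -0.1, -0.6]
finger_gap: 0.993
finger_force: 0.0
```

```bash
python3 - <<'E'
from h import *
import cv2
s=readout.observe();c=optics.get_calibration("wrist");im=optics.capture("wrist")
print(s["clock"],s["joints"].round(3),s["tool_pos"].round(1),s["tcp_rot"].round(3),s["qd"].round(3))
np.savez("w1.npz",**c)
cv2.imwrite("pics/w1.png",im[:,:,::-1])
E
```

```text
2.1 [-1.191  0.316  0.616  2.092 -0.251  0.806 -1.944] [399.8 275.  161.1] [[ 0.999  0.049 -0.   ]
 [ 0.049 -0.999 -0.   ]
 [-0.     0.    -1.   ]] [ 0.007 -0.002 -0.006 -0.002  0.001  0.001  0.014]
```

View pics/w1.png

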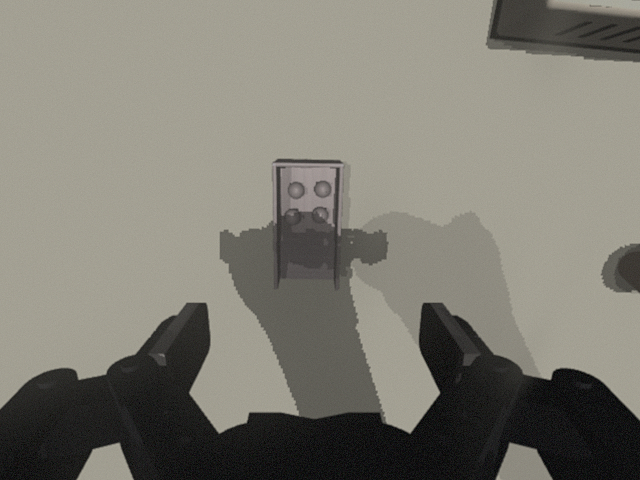

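The wrist view shows the scoop with its back at row 161 (columns 273–343), walls down to row about 288, and four balls inside.

```bash
python3 - <<'E'
from h import *
c=np.load("w1.npz")
for p,z in [((272.5,161),38),((343.5,161),38),((275.5,288),38),((341,285),38),((296,190),10),((323,189),10),((293,216),10),((320,215),10)]: print(p,plane(c,p,z).round(1))
E
```

```text
(272.5, 161) [451.8 309.1  38. ]
(343.5, 161) [454.3 258.   38. ]
(275.5, 288) [352.2 305.1  38. ]
(341, 285) [357.5 252.8  38. ]
(296, 190) [427.3 292.7  10. ]
(323, 189) [429.2 270.7  10. ]
(293, 216) [405.5 294.4  10. ]
(320, 215) [407.5 272.   10. ]
```

>>> move_arm(series="6 -6 45 0 0 0;6 -6 90 0 0 0;6 -6 90 0 0 0;6 -6 90 0 0 0")

```text
clock: 2.65
tool_pos: [406.6, 281.4, 72.4]
tcp_rot: [[0.999, 0.048, 0.001], [0.048, -0.999, 0.001], [0.001, -0.001, -1.0]]
ft_force: [0.6, 0.2, -0.4]
finger_gap: 0.993
finger_force: 0.0
```

```bash
python3 - <<'E'
from h import *
import cv2
s=readout.observe();c=optics.get_calibration("wrist");im=optics.capture("wrist")
print(s["clock"],s["joints"].round(3),s["tool_pos"].round(1))
np.savez("w2.npz",**c)
cv2.imwrite("pics/w2.png",im[:,:,::-1])
E
```

```text
2.65 [-1.098  0.488  0.521  2.119 -0.407  0.63  -1.817] [406.6 281.4  72.4]
```

View pics/w2.png

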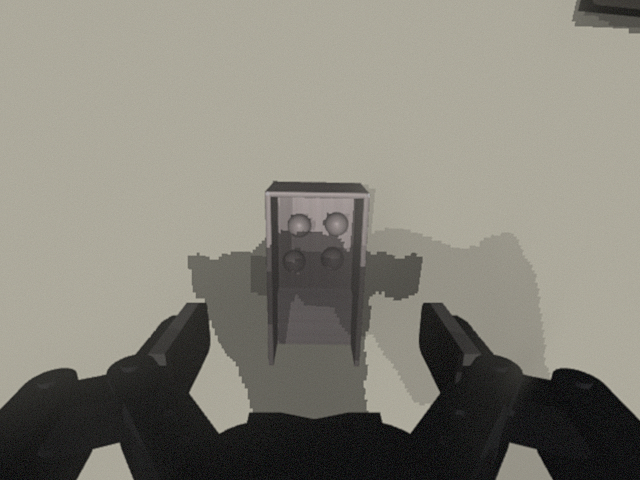

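The scoop is seen from close by: back rim at row about 191 (columns 265–368), dark outer back face above it, walls ending at rows 364/362, columns 268 and 362.

```bash
python3 - <<'E'
from h import *
c=np.load("w2.npz")
for p,z in [((265.5,191),38),((368.5,191),38),((272,183),0),((363,183),0),((269,364),38),((361,363),38),((316,344),16.5),((300,225),10),((336,224),10),((294,260),10),((332,258),10)]: print(p,plane(c,p,z).round(1))
c=np.load("w1.npz")
for p,z in [((272.5,165),38),((343.5,165),38)]: print(p,plane(c,p,z).round(1))
E
```

```text
(265.5, 191) [451. 309.  38.]
(368.5, 191) [453.5 258.4  38. ]
(272, 183) [449.9 310.1   0. ]
(363, 183) [452.5 256.1   0. ]
(269, 364) [352. 306.  38.]
(361, 363) [355.3 253.6  38. ]
(316, 344) [352.6 279.1  16.5]
(300, 225) [427.5 292.3  10. ]
(336, 224) [429.2 271.2  10. ]
(294, 260) [405.6 295.   10. ]
(332, 258) [408.  272.2  10. ]
(272.5, 165) [448.9 309.1  38. ]
(343.5, 165) [451.5 257.8  38. ]
```

>>> move_arm(series="-1 0 40 0 0 0;-1 0 65 0 0 0;-1 0 65 0 0 0;-1 0 65 0 0 0")

```text
clock: 3.2
tool_pos: [406.0, 282.0, 8.0]
tcp_rot: [[0.999, 0.048, 0.002], [0.048, -0.999, 0.002], [0.002, -0.002, -1.0]]
ft_force: [0.3, 0.5, -1.0]
finger_gap: 0.993
finger_force: 0.0
```

>>> move_arm(series="0 0 0 0 0 0;0 0 0 0 0 0;0 0 0 0 0 0;0 0 0 0 0 0;0 0 0 0 0 0;0 0 0 0 0 0;0 0 0 0 0 0;0 0 0 0 0 0", jaw=40)

```text
clock: 4.2
tool_pos: [405.3, 281.8, 7.5]
tcp_rot: [[0.999, 0.048, 0.001], [0.048, -0.999, 0.002], [0.001, -0.002, -1.0]]
ft_force: [-1.9, -0.8, 9.3]
finger_gap: 0.596
finger_force: 61.8
```

>>> move_arm(series="0 0 -10 0 0 0;0 0 -35 0 0 0;0 0 -70 0 0 0;5 10 -110 0 0 0;20 35 -150 0 0 0;40 70 -190 0 0 0;60 105 -225 0 0 0;80 140 -250 0 0 0;100 175 -262 0 0 0;117 205 -262 0 0 0;126 222 -262 0 0 0;129 228 -262 0 0 0;129 228 -262 0 0 0;129 228 -262 0 0 0")

```text
clock: 5.95
tool_pos: [544.1, 60.9, 268.2]
tcp_rot: [[0.999, 0.05, -0.001], [0.05, -0.999, 0.001], [-0.001, -0.001, -1.0]]
ft_force: [0.4, -0.5, -2.1]
finger_gap: 0.596
finger_force: 62.9
```

```bash
python3 - <<'E'
from h import *
import cv2
s=readout.observe();c=optics.get_calibration("wrist");im=optics.capture("wrist")
print(s["clock"],s["joints"].round(3),s["tool_pos"].round(1),s["finger_gap"])
np.savez("w3.npz",**c)
cv2.imwrite("pics/w3.png",im[:,:,::-1])
E
```

```text
5.95 [-0.804  0.302  0.776  1.855 -0.239  1.081 -1.458] [544.1  60.9 268.2] 0.5957677620421745
```

View pics/w3.png

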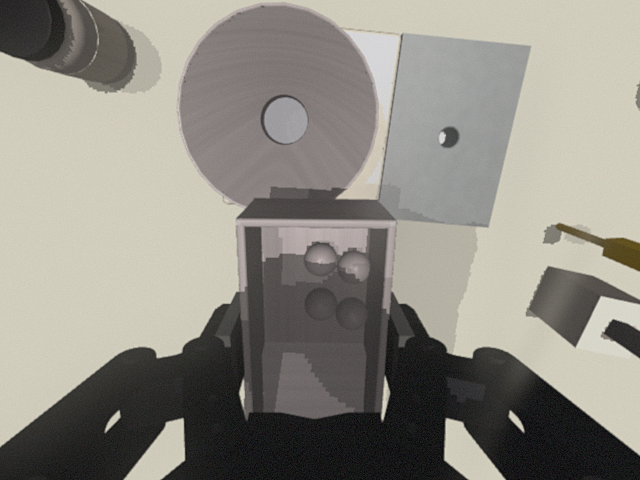

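All four balls remain in the held scoop. The funnel rim spans columns 178–378 and rows 3 to about 210 (centre about (278,106)), the spout hole is at (285,120), and the opening is at (449,137).

```bash
python3 - <<'E'
from h import *
c=np.load("w3.npz")
for p,z in [((278,3),178),((178,108),178),((378,104),178),((278,210),178),((285,119.5),118),((449,137),70),((439,137),70),((459,137),70),((530,46),70),((489,226),70),((401,34),70)]: print(p,z,plane(c,p,z).round(1))
E
```

```text
(278, 3) 178 [685.8  90.  178. ]
(178, 108) 178 [627.2 149.5 178. ]
(378, 104) 178 [635.6  28.4 178. ]
(278, 210) 178 [567.2  87.4 178. ]
(285, 119.5) 118 [625.6  89.1 118. ]
(449, 137) 70 [619.5 -56.2  70. ]
(439, 137) 70 [619.  -47.1  70. ]
(459, 137) 70 [620.  -65.3  70. ]
(530, 46) 70 [ 696.7 -113.1   70. ]
(489, 226) 70 [ 538.7 -108.3   70. ]
(401, 34) 70 [700.2  -2.7  70. ]
```

>>> move_arm(series="20 -3 5 0 0 0;55 -8 12 0 3 0;90 -14 25 0 8 0;120 -19 38 0 13 0;140 -22 48 0 17 0;148 -23 54 0 20 0;148 -23 54 0 20 0;148 -23 54 0 20 0")

```text
clock: 7.0
tool_pos: [691.3, 90.4, 214.7]
tcp_rot: [[0.939, 0.049, 0.341], [0.046, -0.999, 0.017], [0.342, -0.0, -0.94]]
ft_force: [0.9, -0.5, -1.2]
finger_gap: 0.597
finger_force: 62.9
```

```bash
python3 - <<'E'
from h import *
s=readout.observe();R=s["tcp_rot"];print(s["joints"].round(3),s["tool_pos"].round(1),R.round(3),"lip",(s["tool_pos"]+R@[-53,0,-9]).round(1))
E
```

```text
[-0.724  0.466  0.689  1.821 -0.443  0.637 -1.345] [691.3  90.4 214.7] [[ 0.939  0.049  0.341]
 [ 0.046 -0.999  0.017]
 [ 0.342 -0.    -0.94 ]] lip [638.5  87.8 205.1]
```

>>> move_arm(series="-1 0 0 0 4 0;-2 0 0 0 8 0;-3 0 0 0 11 0;-3.5 0 -1.5 0 14 0;-4 0 -3 0 17 0;-5 0 -4.5 0 20 0;-5 0 -4.5 0 20 0;-5 0 -4.5 0 20 0;-5 0 -4.5 0 20 0")

```text
clock: 8.12
tool_pos: [685.5, 90.2, 217.5]
tcp_rot: [[0.765, 0.049, 0.643], [0.037, -0.999, 0.032], [0.643, -0.001, -0.766]]
ft_force: [-0.1, 0.4, -1.3]
finger_gap: 0.602
finger_force: 63.0
```

```bash
python3 - <<'E'
from h import *
s=readout.observe();R=s["tcp_rot"];print(s["joints"].round(3),s["tool_pos"].round(1),R.round(3),"lip",(s["tool_pos"]+R@[-53,0,-9]).round(1))
E
```

```text
[-0.848  0.384  0.75   2.098 -1.224  0.152 -0.584] [685.5  90.2 217.5] [[ 0.765  0.049  0.643]
 [ 0.037 -0.999  0.032]
 [ 0.643 -0.001 -0.766]] lip [639.1  87.9 190.3]
```

```bash
python3 - <<'E'
from h import *
import cv2
im=optics.capture("wrist");s2=optics.capture("scene");t=optics.capture("top")
cv2.imwrite("pics/w4.png",np.hstack([im[:,:,::-1][100:,160:480], cv2.resize(s2[150:350,300:480],None,fx=1.9,fy=1.9)[:380,:,::-1]]))
E
```

```text
(no output)
```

View pics/w4.png

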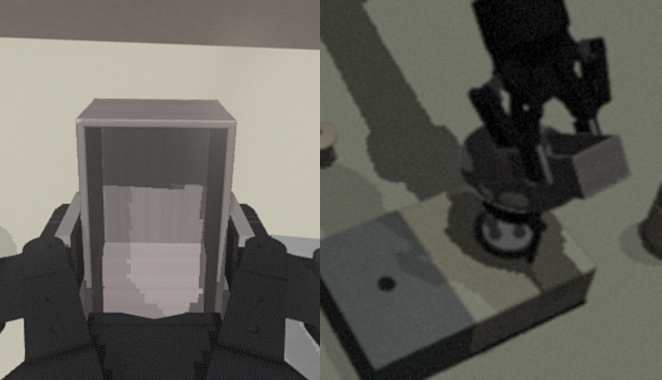

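>>> move_arm(series="20 0 -24 0 0 0;26 0 -45 0 -4 0;10 -4 -75 0 -12 0;-15 -8 -100 0 -20 0;-35 -12 -120 0 -30 0;-49 -16 -135 0 -40 0;-49 -16 -135 0 -40 0;-49 -16 -135 0 -40 0")

```text
clock: 9.28
tool_pos: [560.4, 98.6, 288.4]
tcp_rot: [[0.999, 0.047, 0.002], [0.047, -0.999, -0.0], [0.002, 0.0, -1.0]]
ft_force: [-0.8, -0.5, -1.7]
finger_gap: 0.602
finger_force: 62.9
```

```bash
python3 - <<'E'
from h import *
import cv2
s=readout.observe();R=s["tcp_rot"]
print(s["joints"].round(3),s["tool_pos"].round(1),R.round(3),"to scoop place",(R.T@(np.array([405,282,8.])-s["tool_pos"])).round(1))
w=optics.capture("wrist");s2=optics.capture("scene")
b=cv2.resize(s2[210:300,360:450],None,fx=5,fy=5,interpolation=cv2.INTER_CUBIC)
cv2.imwrite("pics/w5.png",np.hstack([w[:450,150:500,::-1],cv2.convertScaleAbs(b[:,:,::-1],alpha=1.6)]))
E
```

```text
[-1.168  0.551  1.321  1.797 -0.565  1.245 -1.213] [560.4  98.6 288.4] [[ 0.999  0.047  0.002]
 [ 0.047 -0.999 -0.   ]
 [ 0.002  0.    -1.   ]] to scoop place [-147.3 -190.6  280. ]
```

View pics/w5.png

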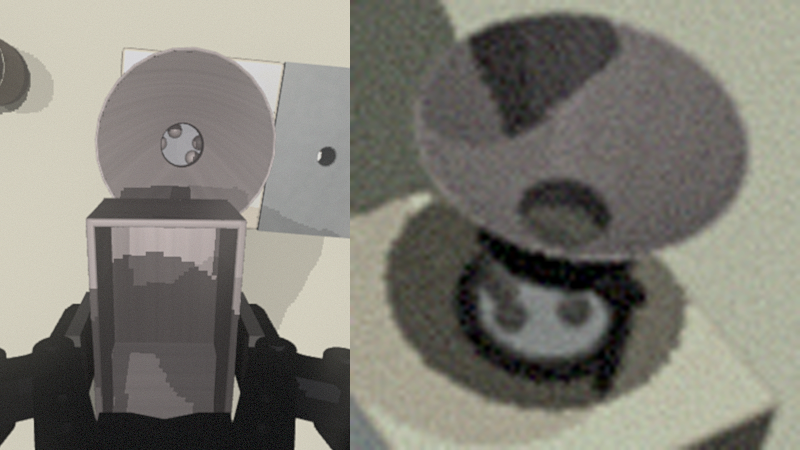

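The wrist view shows all four balls around the floor of the jar through the spout, with both the funnel and the scoop empty. Now I put the scoop back.

>>> move_arm(series="-35 -45 20 0 0 0;-70 -90 60 0 0 0;-105 -135 110 0 0 0;-135 -175 160 0 0 0;-147 -191 210 0 0 0;-147 -191 245 0 0 0;-147 -191 265 0 0 0;-147 -191 274 0 0 0;-147 -191 279 0 0 0;-147 -191 279 0 0 0;-147 -191 279 0 0 0")

```text
clock: 10.75
tool_pos: [404.7, 283.5, 10.4]
tcp_rot: [[0.999, 0.048, 0.001], [0.048, -0.999, 0.001], [0.001, -0.001, -1.0]]
ft_force: [0.5, -0.1, -1.5]
finger_gap: 0.599
finger_force: 62.9
```

>>> move_arm(series="0 0 1.5 0 0 0;0 0 3 0 0 0;0 0 3 0 0 0")

```text
clock: 11.12
tool_pos: [404.3, 283.5, 7.6]
tcp_rot: [[0.999, 0.048, -0.0], [0.048, -0.999, 0.001], [-0.0, -0.001, -1.0]]
ft_force: [-2.7, -0.8, 9.9]
finger_gap: 0.602
finger_force: 64.3
```

>>> move_arm(series="0 0 0 0 0 0;0 0 0 0 0 0;0 0 0 0 0 0;0 0 0 0 0 0;0 0 0 0 0 0;0 0 0 0 0 0;0 0 -30 0 0 0;0 0 -80 0 0 0;0 0 -130 0 0 0;0 0 -180 0 0 0;0 0 -200 0 0 0;0 0 -200 0 0 0", jaw=85)

```text
clock: 12.62
tool_pos: [404.6, 283.9, 207.7]
tcp_rot: [[0.999, 0.049, 0.001], [0.049, -0.999, 0.002], [0.002, -0.002, -1.0]]
ft_force: [-0.7, -1.0, -0.0]
finger_gap: 0.993
finger_force: 0.0
```

```bash
python3 - <<'E'
from h import *
import cv2
s=readout.observe();c=optics.get_calibration("wrist");w=optics.capture("wrist");np.savez("w6.npz",**c)
print(s["clock"],s["joints"].round(3),s["tool_pos"].round(1))
cv2.imwrite("pics/w6.png",w[:,:,::-1])
R=s["tcp_rot"]
for z in (0,): pass
# stylus handle top from top+scene cams
T=optics.get_calibration("top");print(plane(T,(190+765.5/3.2-.35,150+388/3.2-.35),135))
E
```

```text
12.625 [-1.711  0.555  1.375  2.055 -0.635  1.061 -1.548] [404.6 283.9 207.7]
[ 442.24731899 -251.08159255  135.        ]
```

View pics/w6.png

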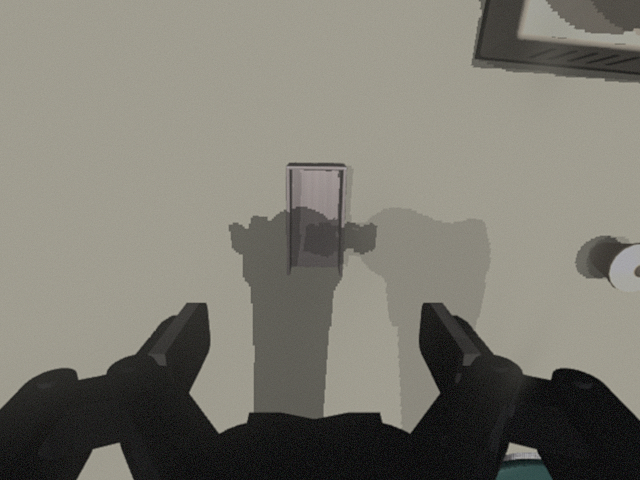

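The empty scoop stands upright on the bench. Next, I move above the stylus.

>>> move_arm(series="2 50 -15 0 0 0;3 110 -25 0 0 0;4 170 -25 0 0 0;5 230 -25 0 0 0;6 290 -25 0 0 0;7 350 -25 0 0 4;8 410 -25 0 0 8;9 470 -25 0 0 13;9 520 -25 0 0 13;9 533 -25 0 0 13;9 533 -25 0 0 13;9 533 -25 0 0 13")

```text
clock: 14.18
tool_pos: [438.7, -247.5, 230.9]
tcp_rot: [[0.984, -0.177, -0.001], [-0.177, -0.984, 0.001], [-0.002, -0.001, -1.0]]
ft_force: [0.4, 0.0, 1.0]
finger_gap: 0.995
finger_force: 0.0
```

```bash
python3 - <<'E'
from h import *
import cv2
s=readout.observe();c=optics.get_calibration("wrist");w=optics.capture("wrist");np.savez("w7.npz",**c)
print(s["clock"],s["joints"].round(3),s["tool_pos"].round(1),s["tcp_rot"].round(3),proj(c,[446,-247,135]))
cv2.imwrite("pics/w7.png",w[:,:,::-1])
E
```

```text
14.175 [-0.509  0.399  1.203  2.006 -0.435  1.032 -0.847] [ 438.7 -247.5  230.9] [[ 0.984 -0.177 -0.001]
 [-0.177 -0.984  0.001]
 [-0.002 -0.001 -1.   ]] [313.67757472 232.38306356]
```

View pics/w7.png

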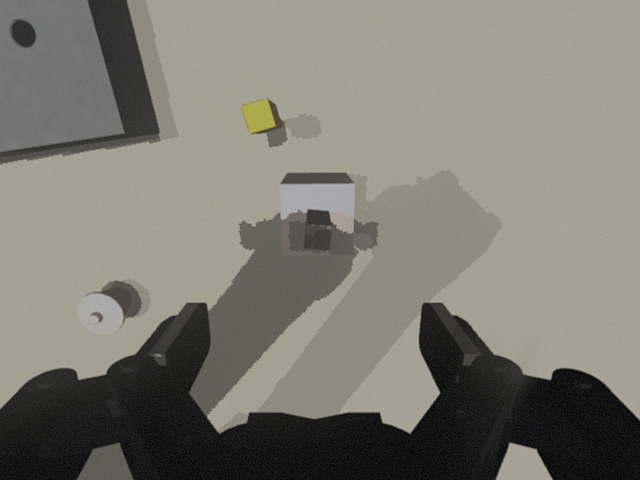

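The wrist view shows the handle top near (317,237), the block top at columns 281–354 and rows 183–255, and the yellow look-alike at (260,116). That was my last viewing; the rest I do with numbers.

```bash
python3 - <<'E'
from h import *
import cv2
c=np.load("w7.npz");g=cv2.cvtColor(cv2.imread("pics/w7.png"),cv2.COLOR_BGR2GRAY)
for r in range(204,258,2): print(r,g[r,298:340:2])
E
```

```text
204 [168 169 170 169 170 170 170 167 166 168 170 169 170 168 169 168 171 171
 169 170 170]
206 [169 166 169 171 170 168 168 168 169 171 172 169 171 168 167 169 166 170
 171 172 168]
208 [168 170 167 169 170 158 159 174 170 169 173 173 173 170 170 169 169 171
 169 170 172]
210 [109 154 168 171 161  60  58  63  75  76  91 112 124 140 138 147 173 165
 169 168 170]
212 [107 111 136 163 132  52  60  58  61  58  49  50  53  55  56  72 174 166
 165 167 162]
214 [109 104 110 109  95  57  58  58  58  59  57  57  55  54  60  54 156 159
 162 159 158]
216 [112 108 110 105  99  54  59  58  54  54  57  57  58  54  61  57 129 163
 161 161 160]
218 [106 109 106 108  92  56  56  57  57  57  56  57  62  57  56  52 121 164
 162 161 161]
220 [ 99 103 112 113  86  53  60  55  57  58  57  57  55  59  59  56  97 163
 164 158 159]
222 [ 87  89  98  88  63  57  51  56  50  57  61  61  55  57  56  59  73 137
 158 161 161]
224 [ 88  85  85  88  67  70  67  90  74  62  59  66  64  61  53  55  53  85
 134 144 159]
226 [ 84  86  84  89  74  74  73  76  72  74  76  90 101  93  95 112 104  80
  86 121 163]
228 [ 84
[... 436 characters left out ...]
85 91 77 60 59 63 66 66 60 57 61 59 66 66 60 74 89 90 88 93]
242 [81 86 87 63 63 63 61 64 62 61 62 60 62 71 61 61 74 87 83 88 89]
244 [84 87 85 62 65 62 65 74 62 63 64 66 60 64 65 63 80 84 85 88 88]
246 [83 86 86 61 63 62 61 72 60 61 60 61 61 61 65 63 82 87 88 90 88]
248 [81 84 81 76 76 71 65 71 61 66 65 60 58 64 63 61 85 89 89 85 88]
250 [ 84 101  86  87  82  88  99  88  81  89  85  83  77  74  91  86  87  87
  85  86  90]
252 [ 93 108 106 108 106 106 106  96  96  91  83  89 106  90 108 104  90  83
  84  88  86]
254 [102 104 104 103 105 102 103 106 104 101  99 106 106 104 108 106 104  86
  90  90  88]
256 [ 97  96 100  98  96  99  97  97  98  95  99  94  99 101 102  98  97  99
  97  96 101]
```

```bash
python3 - <<'E'
from h import *
c=np.load("w7.npz");s=readout.observe();R=s["tcp_rot"]
P=np.array([plane(c,p,135) for p in [(306,223.5),(332,225.5),(329.5,250),(303.5,247.5)]]);m=P.mean(0)
Q=np.array([plane(c,p,85) for p in [(281,183.5),(354.5,183.5),(354,255.5),(281.5,255.5)]])
print(P.round(1),m.round(1),"block",Q.round(1),Q.mean(0).round(1))
e=[np.linalg.norm(P[i]-P[i-1]) for i in range(4)];print("sides",np.round(e,1))
u=P[0]-P[3]+P[1]-P[2];v=R.T@u;print("yaw of handle in tool deg",np.degrees(np.arctan2(v[1],v[0])),"shift in tool",(R.T@(m-s["tool_pos"])).round(1))
E
```

```text
[[ 453.1 -243.   135. ]
 [ 448.6 -260.2  135. ]
 [ 431.5 -255.6  135. ]
 [ 436.5 -238.1  135. ]] [ 442.4 -249.2  135. ] block [[ 476.8 -225.9   85. ]
 [ 466.5 -283.6   85. ]
 [ 406.5 -274.4   85. ]
 [ 417.2 -214.    85. ]] [ 441.8 -249.5   85. ]
sides [17.3 17.8 17.7 18.2]
yaw of handle in tool deg 5.4875166383488025 shift in tool [ 3.9  1.4 96.1]
```

>>> move_arm(series="2 1 45 0 0 3;4 1.4 90 0 0 5.5;4 1.4 125 0 0 5.5;4 1.4 138 0 0 5.5;4 1.4 138 0 0 5.5;4 1.4 138 0 0 5.5")

```text
clock: 14.98
tool_pos: [443.6, -251.0, 95.0]
tcp_rot: [[0.963, -0.27, 0.002], [-0.27, -0.963, -0.001], [0.002, 0.0, -1.0]]
ft_force: [-0.1, 0.3, 0.1]
finger_gap: 0.996
finger_force: 0.0
```

>>> move_arm(series="0 0 0 0 0 0;0 0 0 0 0 0;0 0 0 0 0 0;0 0 0 0 0 0;0 0 0 0 0 0;0 0 0 0 0 0;0 0 0 0 0 0;0 0 0 0 0 0;0 0 0 0 0 0;0 0 0 0 0 0", jaw=5)

```text
clock: 16.23
tool_pos: [442.7, -250.8, 94.0]
tcp_rot: [[0.963, -0.271, 0.0], [-0.271, -0.963, 0.0], [0.0, -0.0, -1.0]]
ft_force: [-1.5, 0.6, 4.9]
finger_gap: 0.204
finger_force: 58.4
```

>>> move_arm(series="0 0 -15 0 0 0;0 0 -50 0 0 0;0 0 -100 0 0 0;0 0 -140 0 0 0;5 -15 -165 0 0 0;20 -55 -165 0 0 0;37 -105 -165 0 0 0;55 -155 -165 0 0 0;70 -200 -165 0 0 0;78 -220 -165 0 0 0;79 -225 -165 0 0 0;79 -225 -165 0 0 0;79 -225 -165 0 0 0")

```text
clock: 17.85
tool_pos: [578.8, -57.5, 259.1]
tcp_rot: [[0.962, -0.274, 0.0], [-0.274, -0.962, 0.0], [0.0, -0.0, -1.0]]
ft_force: [-0.1, 0.4, -0.5]
finger_gap: 0.202
finger_force: 58.6
```

```bash
python3 - <<'E'
from h import *
import cv2
s=readout.observe();c=optics.get_calibration("wrist");w=optics.capture("wrist");np.savez("w8.npz",**c)
cv2.imwrite("pics/w8.png",w[:,:,::-1]);g=cv2.cvtColor(w,cv2.COLOR_RGB2GRAY)
R=s["tcp_rot"];p=s["tool_pos"]
print(s["clock"],s["joints"].round(3),p.round(1),R.round(3),s["finger_gap"],s["finger_force"])
o=proj(c,[619.5,-56.2,70]);t=proj(c,p+R@[0,0,89]);h=proj(c,p+R@[0,0,9]);print("open",o,"tip",t,"shaft top",h)
x,y=o.astype(int);print(g[y-24:y+24:3,x-27:x+27:3])
x,y=t.astype(int);print(g[y-20:y+24:2,x-20:x+22:2])
E
```

```text
17.85 [-0.803  0.543  1.181  1.797 -0.545  1.177 -1.3  ] [578.8 -57.5 259.1] [[ 0.962 -0.274  0.   ]
 [-0.274 -0.962  0.   ]
 [ 0.    -0.    -1.   ]] 0.20227306052113556 58.57342779636383
open [302.05527363 171.67171897] tip [316.06857609 245.32604613] shaft top [316.83723065 297.27387703]
[[159 160 159 156 155 157 158 160 159 158 155 155 156 154 156 158 159 158]
 [157 156 156 156 158 153 156 158 160 156 153 155 155 157 157 154 154 157]
 [158 152 161 157 157 155 160 159 159 155 159 152 155 158 155 155 159 153]
 [154 157 158 155 158 158 159 156 155 155 157 155 156 159 156 159 160 153]
 [159 156 158 156 157 156 156 157 158 159 161 155 157 157 159 157 155 153]
 [157 156 158 161 155 157 156 141  94 163 120 147 155 156 156 153 156 156]
 [156 157 155 156 159 157 144 139 201 206 207 170 143 151 157 155 155 153]
 [158 153 156 156 157 158  76 202 201 201 202 206 121 152 154 152 154 152]
 [158 159 156 154 154 153  62 182 201 203 208 206  94 153 153 154 157 153]
 [156 155 158 156 152 156  68  82 202 202 208 185  75 158 154 152 153 156]
 [156 156 155 155 150 158 118  67  62  82  99  64 118 155 1
[... 1650 characters left out ...]
6  89  89  88  64  58  61  62  65  56  78 106 106 117 116 117
  115 118 119]
 [ 90  86  88  89  86  86  68  60  62  61  59  60  81 120 114 119 117 119
  121 116 118]
 [ 84  86  87  93 100 109  66  56  61  60  63  62  81 118 116 118 116 116
  120 120 118]
 [103 108 116 118 118 119  69  60  63  64  65  65  74 120 118 119 119 117
  117 118 120]
 [114 117 118 118 117 114  65  62  61  59  63  61  74 120 114 116 116 117
  118 115 117]
 [116 118 120 118 116 116  58  60  64  58  58  62  73 120 118 118 116 115
  119 118 120]
 [114 117 117 115 118 120  58  58  60  64  60  60  70 121 116 113 116 117
  115 115 117]
 [119 116 116 118 118 110  66  63  59  57  66  61  68 116 116 114 118 115
  118 115 115]]
```

>>> move_arm(series="20 -5.5 0 0 0 0;36 -10 10 0 0 0;40 -11 30 0 0 0;40 -11 60 0 0 0;40 -11 85 0 0 0;40 -11 85 0 0 0;40 -11 85 0 0 0")

```text
clock: 18.77
tool_pos: [621.1, -56.4, 174.0]
tcp_rot: [[0.962, -0.272, 0.0], [-0.272, -0.962, -0.001], [0.0, 0.0, -1.0]]
ft_force: [0.2, -0.3, -0.6]
finger_gap: 0.205
finger_force: 58.6
```

```bash
python3 - <<'E'
from h import *
import cv2
s=readout.observe();c=optics.get_calibration("wrist");w=optics.capture("wrist")
cv2.imwrite("pics/w9.png",w[:,:,::-1]);g=cv2.cvtColor(w,cv2.COLOR_RGB2GRAY)
R=s["tcp_rot"];p=s["tool_pos"]
print(p.round(1),R.round(3),s["finger_gap"],s["ft_force"])
tip=p+R@[-1.7,-1.3,89];print("tip",tip.round(1))
o=proj(c,[619.0,-56.0,70]);t=proj(c,tip);print("open",o,"tip",t)
x,y=o.astype(int);print("rows from",y-20,"cols from",x-20);print(g[y-20:y+26:2,x-20:x+22:2])
E
```

```text
[621.1 -56.4 174. ] [[ 0.962 -0.272  0.   ]
 [-0.272 -0.962 -0.001]
 [ 0.     0.    -1.   ]] 0.20545086179035849 [ 0.2163759  -0.27925042 -0.61012302]
tip [619.9 -54.8  85. ]
open [316.16552399 242.00161967] tip [314.18774561 247.74972341]
rows from 222 cols from 296
[[152 152 151 152 156 152 137 153 155 150 150 151 154 150 151 149 150 152
  147 148 151]
 [153 155 148 130  96  95 123 144 130  93 106 155 146 128 152 151 152 155
  154 150 152]
 [118  94  94  97  97  96  91  91  93  92  93  88  83  81 113 105  93 153
  155 154 151]
 [ 94  92  89  89  75  85  97  91  86  81  77  69  79  77  71  76  75  88
  118 142 137]
 [ 76  76  79  80  77  75  75  80  94 102 105  95  99  84  73  78  78  77
   76  76 123]
 [ 76  77  81  77  78  75  89 102 104 104 103 103 104 106  93  74  77  83
   82  81  81]
 [ 78  78  77  75  76  70 100 102 102 102 104 101 105 102 101  59  72  76
   79  74  82]
 [ 77  78  75  77  67  60  76 104 100 103 103 104 104 105  70  55  67  82
   74  75  77]
 [ 77  75  76  69  65  58  60  78 100  99 104 101  98  70  58  59  59  75
   77  79  81]
 [ 75  71  77  71  66  56  59  
[... 515 characters left out ...]
2  76  75  74  63  53  63  58  61  58  65  66  72  72  74  75
   76  77  75]
 [ 74  77  78  74  73  68  65  56  59  63  65  62  66  74  76  71  79  97
   75  73  74]
 [ 74  74  72  71  77  74  64  63  57  61  63  58  66  70  71  75  75  89
   79  71  73]
 [ 72  74  68  69  68  70  62  61  59  59  60  60  67  72  72  72  72  89
   91  82  74]
 [ 76  75  70  75  68  71  61  58  61  57  59  61  68  72  77  82  86  87
   90  91  76]
 [ 86  96  73  72  79  79  55  58  62  61  61  60  66  86  71  88  90  91
   89  89  87]
 [ 90  90  91  89  91  91  63  62  61  57  57  62  63  89  89  90  89  88
   90  87  84]
 [ 92  90  91  89  87  90  52  60  58  62  59  58  63  91  87  87  90  87
   89  90  89]]
```

>>> move_arm(series="-0.5 1.4 0 0 0 0;-0.5 1.4 10 0 0 0;-0.5 1.4 20 0 0 0;-0.5 1.4 30 0 0 0;-0.5 1.4 40 0 0 0;-0.5 1.4 42 0 0 0;-0.5 1.4 42 0 0 0")

```text
clock: 19.7
tool_pos: [620.3, -57.2, 131.6]
tcp_rot: [[0.963, -0.271, -0.0], [-0.271, -0.963, -0.0], [-0.0, 0.0, -1.0]]
ft_force: [0.6, 0.4, -1.1]
finger_gap: 0.202
finger_force: 58.6
```

>>> move_arm(series="0 0 3 0 0 0;0 0 5 0 0 0;0 0 7 0 0 0;0 0 8 0 0 0;0 0 8 0 0 0;0 0 8 0 0 0")

```text
clock: 20.45
tool_pos: [620.6, -57.2, 124.1]
tcp_rot: [[0.963, -0.271, 0.001], [-0.271, -0.963, -0.0], [0.001, -0.0, -1.0]]
ft_force: [1.0, -0.4, 4.8]
finger_gap: 0.202
finger_force: 58.9
```

>>> move_arm(series="0 0 1 0 0 0;0 0 2 0 0 0;0 0 2.5 0 0 0;0 0 2.5 0 0 0;0 0 2.5 0 0 0;0 0 2.5 0 0 0")

```text
clock: 21.2
tool_pos: [620.9, -57.3, 122.7]
tcp_rot: [[0.963, -0.271, 0.002], [-0.271, -0.963, 0.001], [0.001, -0.001, -1.0]]
ft_force: [-1.3, 1.9, 13.3]
finger_gap: 0.201
finger_force: 60.4
```

>>> move_arm(series="0 0 0 0 0 0;0 0 0 0 0 0;0 0 0 0 0 0;0 0 0 0 0 0")

```text
clock: 21.7
tool_pos: [620.9, -57.4, 122.7]
tcp_rot: [[0.963, -0.271, 0.002], [-0.271, -0.963, 0.001], [0.001, -0.001, -1.0]]
ft_force: [-1.6, 0.6, 13.6]
finger_gap: 0.207
finger_force: 60.4
```

```bash
python3 -c "
from bench import workorder,readout
s=readout.observe();print(s['ft_force'],s['tool_pos'],s['finger_force']);print(workorder.finish_job())"
```

```text
[-1.63156632  0.55145932 13.55249561] [620.88298947 -57.3687845  122.71021051] 60.40387272834778
the job is handed in; nothing more can be done
None
```

I handed the job in at about 22 s with the four balls in the jar, the scoop upright on the bench, and the stylus holding the button against its stop with about 13.5 N; the hand-in returned no verdict.

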